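# Tip the pipette tip box onto its base and push it home

## Task

The closed blue pipette tip box has been left standing on its end. Without gripping or lifting it, push near its top with the fingertips so that it tips over onto its base, lid up; then push it along the bench until its long hinge side (the far one, opposite the latch tab) lies flush against the aluminium stop rail, the whole side within the rail's length. Leave all the bottles and glassware where they stand.

Things in the scene. Friction and masses are not known exactly. Their poses are not given: they have to be found in the camera images.
- tip_box: Tip box, blue base, clear lid, shut, rigid, 0.13-0.25 kg. Origin: centre of the underside. x (-41 to +45 mm) to the long hinge side, y (-61 to +61) along the length, z (0 to 82) out of the lid top. At first it stands on its -y end, y straight up, origin 61 mm above the bench; underside to the robot's left (+y), lid to its right, hinge side away from the robot, all turned by up to 0.4 rad.
- box_center (a point): Centre of the tip box, 41 mm above its underside. Height above bench: 61 mm on end, 41 mm on its base, up to 74 mm while tipping. Pushed near the top of the lid face along the box's -z, the box pivots on the underside's lower edge (about 1 N); past about 33 degrees it falls onto its base by itself, its origin about 61 mm farther along the push. Then it slides under 1 to 4 N.
- hinge_corner_a (a point): Lower corner of the tip box's hinge side at its +y end, 4 mm above the underside (box frame 45, 61, 4 mm).
- hinge_corner_b (a point): Lower corner of the tip box's hinge side at its -y end, 4 mm above the underside (box frame 45, -61, 4 mm).
- rail: Aluminium stop rail with blue end caps, fixed to the bench: flat upright face 280 mm long, 35 mm high. Origin: middle of the lower edge of the face that looks to the robot. x points away from the robot, into the rail, square to the face (the box comes from -x); y along the rail, -140 to +140 mm; z up. Turned by up to 0.15 rad.
- buffer_4: Bystander: white bottle with a red cap, 38 mm across, 75 mm tall; origin at the centre of its underside.
- buffer_7: Bystander: white bottle with a green cap, 38 mm across, 75 mm tall; origin at the centre of its underside.
- vial_1: Bystander: vial with a white cap and green label, 27 mm across, 52 mm tall; origin at the centre of its underside.
- glass_beaker: Bystander: small glass beaker, 51 mm across, 68 mm tall; origin at the centre of its underside.
- vial_2: Bystander: vial with a white cap and green label, 27 mm across, 52 mm tall; origin at the centre of its underside.
Not all that is in view belongs to the job. There is more than one size of the tip_box; the one meant has the size given above.

How it is judged:
By the outcome, as a careful person would: the job done as asked, in the order asked, and still so for the second after the job is handed in, with the robot touching nothing.
It also fails if it takes over 48 s, if anything falls off the work surface, if the arm or the gripper's body presses on something with over 40 N, if the wrist force passes 120 N, or if a joint passes its speed limit or range.

## Robot

A 6-joint arm with a two-finger parallel gripper is mounted at the origin on a cart in front of the work surface, level with it; the furniture and walls round the work are solid. World frame = base frame: x ahead of the robot, y to its left, z up, the work surface at z = 0. Lengths are in m, angles in degrees, forces in N, time in s.
With the tool pointing down it reaches from about 0.375 to 0.925 m from the base axis. Payload 5.7 kg.
Tool frame: the origin (TCP) lies at the very end of the fingers, on their centre line; the grasp point (between the pads) lies 19 mm behind it; z points along the fingers, y is the line along which they close (so a half turn about z gives the same grasp; the last joint's range is limited). The gripper opens to 85 mm and grips with 20 to 120 N. Pads are 22 mm wide; open, the fingers measure 114 mm over their backs; the gripper's body (76 mm by 85 mm) begins 54 mm behind the grasp point. The pads swing forward as they close: fully open they stand 13 mm farther back than shut.
Start: joints at [65.082, 20.558, 86.54, -0, 72.909, -6.595], TCP at [0.189, 0.57, 0.231] pointing down, gripper open.
Joint ranges: [-170.27, 170.27], [-57.76, 135], [12.27, 136.19], [-55.21, 235.2], [11.17, 155.16], [-170.74, 170.74]. Speed limits (degrees/s): [136.94, 136.94, 180, 180, 180, 180].

## Interface

Orientations are given as a 3x3 rotation matrix whose columns are the frame's x, y, z axes.
In Python, from bench import get_state, get_image, sign_off gives the robot as it stands.
- The arm moves only by the tool drive_tool, never from a script. Its argument "rows" is a list that holds one entry, the list of rows, each a list of 7 numbers: the shift along the tool's x, y, z in units of 50 mm (1.0 is 50 mm), then the turn, a rotation vector about the tool's x, y, z in units of 8 degrees (1.0 is 8 degrees), then the closure, from 0 (fully open) to 1 (shut). In form: [[[dx, dy, dz, rx, ry, rz, hand], ...]]. A call has 1 to 12 rows; each row shifts and turns the commanded pose from where the row before left it, along the tool's axes as they then stand; what a row does not reach is not made up. A row lasts 1/8 s, in which the tool goes at most 62.5 mm and 10.7 degrees, less where a joint would pass 70% of its speed; a pose out of reach is approached as far as the arm can. A call is refused whole if a number of a shift passes 1 or a number of a turn 1, either way. A call with a gripper value outside its range is refused whole. The fingers move at their own pace and stop on an object; "force" is the grip in N (left out, the last holds). Time passes only in rows, so rows that do not move let the fingers close. It gives the time, the measured TCP pose, the force, the opening and the grip force at its end, in the units of the state.
- get_state(): the state, without advancing time (a new reading comes with each control period).
- get_image(name): name is "scene" or "top" or "wrist"; returns a dict with "img" (480x640x3 uint8, red, green, blue), "depth" (480x640 float32, m along the optical axis (not along the pixel's ray), 0 where there is no reading), "fx", "fy", "cx", "cy" (pixels), "distortion" ([k1, k2, p1, p2, k3] as OpenCV has them; the pictures are not rectified), "R" (3x3) and "t" (3): a world point X has camera coordinates R X + t; the wrist camera has in their place "hand_eye" (4x4, takes a point from camera to tool coordinates, whose origin is the TCP and whose axes are the flange's). Camera axes: x right, y down, z forward; pixel columns grow to the right and rows downward; lengths in m; the calibration is good to about 2 mm. A picture is of the moment at which its call begins: read the wrist's pose just before it.
- sign_off(): hands the job in; it is judged then, once.
The state is a dict: "t": time; "q": joint angles; "dq": joint speeds; "joint_efforts": joint torques, N m; "tool_pos": TCP position; "ee_rot": TCP orientation; "force": force on the tool from outside, world axes, zero at the start; "torque": the same for the moment, N m; "finger_gap": finger opening in m; "grip_force": force on a finger pad.
Only numpy, scipy, OpenCV 4.12 (cv2) and the standard library are available. Lean on these libraries where they do the work, as an engineer would, in place of code of your own. Each camera call takes 0.05 s, during which the arm holds its last target. There are 200 camera calls.

## Working session

There is one attempt and no reset: what is moved stays moved. The work goes in short steps, Python scripts to look and compute and a tool call to move; the robot and the scene stay as the last step left them, time stands still between calls to the robot, and variables do not carry over. Pictures are saved under pics/ and viewed, at most 10 in all, crops included, and the job is handed in when it is done.

Besides the shell and the picture viewer there is one more tool, called after "Request:" as name([rows], argument=value, ...), one row to a line, values as JSON. drive_tool: Moves the arm, as the interface text tells. Its arguments: {"type":"object","properties":{"rows":{"type":"array","items":{"type":"array","items":{"type":"array","items":{"type":"number"}}}},"force":{"type":"number"}},"required":["rows"]}

```bash
mkdir -p pics
cat > h.py <<'E'
import numpy as np, cv2, pickle
from bench import get_state, get_image, sign_off
def grab(n):
    s=get_state(); d=get_image(n)
    if "R" not in d:
        H=np.array(d["hand_eye"]); Rt=np.array(s["ee_rot"]); p=np.array(s["tool_pos"])
        d["Rc"]=Rt@H[:3,:3]; d["c"]=Rt@H[:3,3]+p
    else:
        R=np.array(d["R"]); d["Rc"]=R.T; d["c"]=-R.T@np.array(d["t"])
    d["K"]=np.array([[d["fx"],0,d["cx"]],[0,d["fy"],d["cy"]],[0,0,1]]); d["D"]=np.array(d["distortion"])
    return d
def cloud(d):
    v,u=np.mgrid[0:480,0:640]
    n=cv2.undistortPoints(np.stack([u,v],-1).reshape(-1,1,2).astype(float),d["K"],d["D"]).reshape(480,640,2)
    z=d["depth"][...,None]
    P=np.concatenate([n*z,z],-1)@d["Rc"].T+d["c"]
    P[d["depth"]==0]=np.nan
    return P
def onz(d,uv,z):
    n=cv2.undistortPoints(np.array(uv,float).reshape(-1,1,2),d["K"],d["D"]).reshape(-1,2)
    r=np.c_[n,np.ones(len(n))]@d["Rc"].T
    return d["c"]+r*((z-d["c"][2])/r[:,2:])
def save(d,f): cv2.imwrite("pics/"+f,d["img"][...,::-1])
E
python3 - <<'E'
from h import *
print(get_state())
for n in("scene","top"):
    d=grab(n); save(d,n+"0.png"); pickle.dump(d,open(n+".pkl","wb")); print(n,d["c"],d["Rc"][:,2],(d["depth"]>0).mean())
E
```

```text
{'t': 0.0, 'q': array([ 6.50823898e+01,  2.05981758e+01,  8.66000561e+01, -1.34722484e-04,
        7.29090109e+01, -6.59391659e+00]), 'dq': array([ 0.03121482, -0.00929625, -0.07360025,  0.00601885,  0.10907588,
       -0.03906155]), 'joint_efforts': array([ 2.42426926e-03, -5.27621627e+01, -2.78622293e+01,  3.39838971e-05,
        1.33585473e-02, -4.48440005e-06]), 'tool_pos': array([0.18833646, 0.56894361, 0.230444  ]), 'ee_rot': array([[-9.49295685e-01,  3.14383657e-01, -7.86552751e-04],
       [ 3.14384569e-01,  9.49294189e-01, -1.69845454e-03],
       [ 2.12703607e-04, -1.85961561e-03, -9.99998248e-01]]), 'force': array([ 0.05915009,  0.60769482, -0.13531242]), 'torque': array([-0.00862625,  0.00237541,  0.009443  ]), 'grip_force': 0.0, 'finger_gap': 0.08538771304370288}
scene [ 0.01268334 -0.84224279  0.59550584] [ 0.45141038  0.80527047 -0.38440621] 0.9465690104166666
top [0.51625882 0.19014163 1.2290612 ] [ 0.03177403  0.0020436  -0.99949299] 0.99599609375
```

View pics/scene0.png

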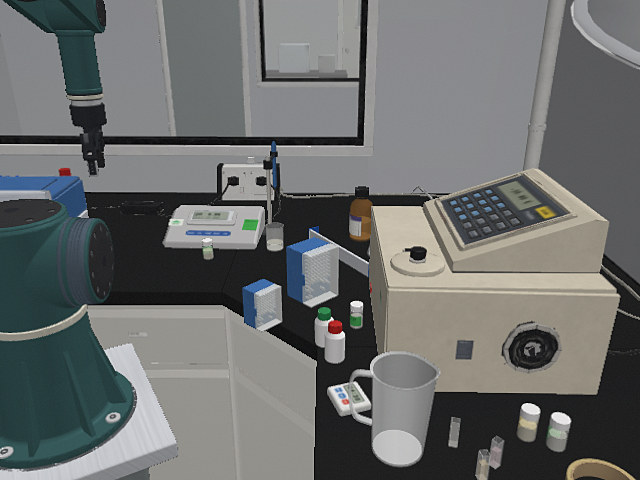

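View pics/top0.png

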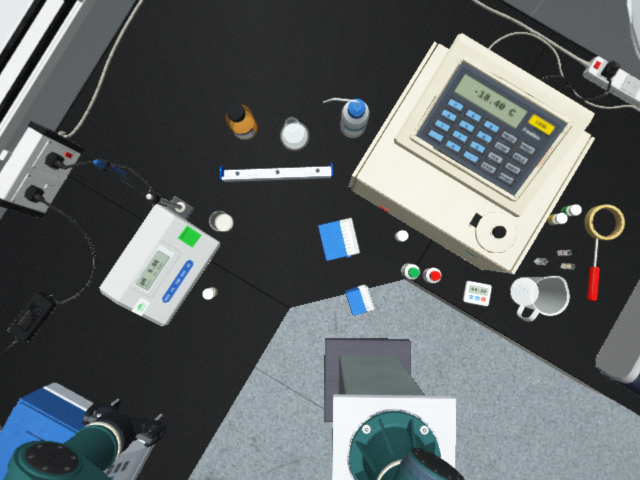

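The scene view shows two upright blue boxes (a large one at about (313,270) and a small one at (262,303)). In the top view the large one is at (338,240), the small one at (360,300), and the rail runs from (221,173) to (332,171). Bottles are at (411,271) and (433,275), and vials at (402,236) and (209,293). Next I measure them.

Run:
```python
from h import *
d=pickle.load(open("top.pkl","rb")); P=cloud(d); np.set_printoptions(precision=4,suppress=True)
def roi(u0,u1,v0,v1,zmin,zmax):
    m=np.zeros((480,640),bool); m[v0:v1,u0:u1]=1
    return m&(P[...,2]>zmin)&(P[...,2]<zmax)
for nm,r in dict(big=(310,375,210,270),small=(338,385,278,320),rail=(210,345,155,190),grn=(400,421,260,282),red=(422,445,262,286),v1=(393,411,227,245),v2=(200,218,284,302),beak=(207,236,208,235),bk2=(278,312,112,155),amber=(222,262,100,140)).items():
    m=roi(*r,0.015,0.3); z=P[...,2][m]; 
    if not m.any(): print(nm,"none"); continue
    zt=np.percentile(z,90); t=m&(P[...,2]>zt-.012)
    rc=cv2.minAreaRect(P[t][:,:2].astype(np.float32))
    print(nm,"zt",zt,"mean",P[t].mean(0),"corners",cv2.boxPoints(rc).round(4).tolist(),"size",rc[1])
# rail ends/ front face
m=roi(210,345,155,190,.02,.06); Q=P[m]
yb=np.linspace(Q[:,1].min(),Q[:,1].max(),12)
pts=[]
for a,b in zip(yb[1:-2],yb[2:-1]):
    s=Q[(Q[:,1]>=a)&(Q[:,1]<b)]; pts.append(((a+b)/2,np.percentile(s[:,0],3)))
pts=np.array(pts); print(np.polyfit(pts[:,0],pts[:,1],1),pts)
im=d["img"][205:325,300:460]; im=cv2.resize(im,None,fx=5,fy=5,interpolation=cv2.INTER_CUBIC)
cv2.imwrite("pics/c1.png",im[...,::-1])
```

```text
big zt 0.12567815974017918 mean [0.5563 0.1552 0.1229] corners [[0.5049999952316284, 0.18389999866485596], [0.5242999792098999, 0.10530000180006027], [0.6075000166893005, 0.1256999969482422], [0.5881999731063843, 0.20430000126361847]] size (0.08565444499254227, 0.0809050127863884)
small zt 0.08655127705510002 mean [0.4072 0.1    0.0839] corners [[0.37040001153945923, 0.11640000343322754], [0.3878999948501587, 0.06459999829530716], [0.44339999556541443, 0.08320000022649765], [0.4259999990463257, 0.13510000705718994]] size (0.05859356373548508, 0.05472402647137642)
rail zt 0.039002991850778934 mean [0.7191 0.315  0.0357] corners [[0.7063000202178955, 0.45719999074935913], [0.7204999923706055, 0.1695999950170517], [0.7552000284194946, 0.1712999939918518], [0.7409999966621399, 0.45890000462532043]] size (0.0347052663564682, 0.28800252079963684)
grn zt 0.07653665274953717 mean [ 0.4784 -0.0315  0.0747] corners [[0.46540001034736633, -0.020800000056624413], [0.46650001406669617, -0.04410000145435333], [0.49129998683929443, -0.042899999767541885], [0.490200012922287, -0.019500000402331352]]
[... 1237 characters left out ...]
.8323 0.2714 0.1109] corners [[0.8062999844551086, 0.2721000015735626], [0.8310999870300293, 0.24770000576972961], [0.8539999723434448, 0.2709999978542328], [0.8292999863624573, 0.2953000068664551]] size (0.03268100321292877, 0.034738630056381226)
amber zt 0.1517191331962614 mean [0.8486 0.4    0.1507] corners [[0.8235999941825867, 0.4097999930381775], [0.839900016784668, 0.374099999666214], [0.8759999871253967, 0.39070001244544983], [0.8597000241279602, 0.4262999892234802]] size (0.039732009172439575, 0.03921504318714142)
[-0.051   0.7297] [[0.2097 0.7189]
 [0.2359 0.7176]
 [0.262  0.7163]
 [0.2882 0.7152]
 [0.3144 0.7138]
 [0.3405 0.7123]
 [0.3667 0.7108]
 [0.3928 0.7096]
 [0.419  0.7084]]
```

View pics/c1.png

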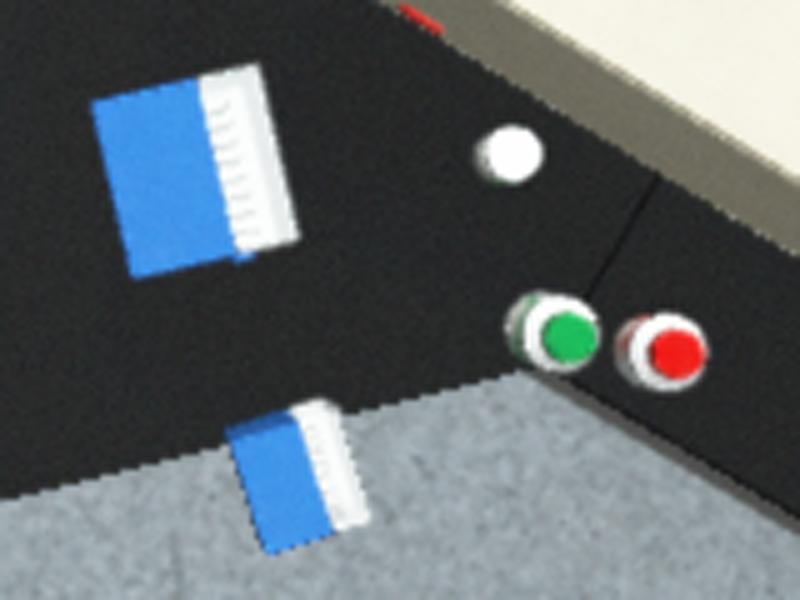

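The crop confirms the large box: blue base on the left, lid on the right, latch tab at (243,258) facing the robot, and the vial at (510,155). The large box is 122 mm tall at about (0.556,0.155), yaw 13.8°. The rail face is x = 0.7297 − 0.051y, yaw 2.9°, spanning y 0.175–0.455. Now I move over to the lid side.

Request:
drive_tool([
  [[-0.85,-0.55,0,0,0,0,0.5],[-0.85,-0.55,0,0,0,0,0.5],[-0.85,-0.55,0,0,0,0,0.5],[-0.85,-0.55,0,0,0,0,0.5],[-0.85,-0.55,0,0,0,0,0.5],[-0.85,-0.55,0,0,0,0,0.5],[-0.85,-0.55,0,0,0,0,0.5],[-0.85,-0.55,0,0,0,0,0.5],[-0.85,-0.55,0,0,0,0,0.5],[-0.85,-0.55,0,0,0,0,0.5],[-0.85,-0.55,0,0,0,0,0.5],[-0.85,-0.55,0,0,0,0,0.5]],
])

```text
t: 1.6
tool_pos: [0.5696, 0.0945, 0.231]
ee_rot: [[-0.949, 0.315, -0.001], [0.315, 0.949, 0.0], [0.001, -0.0, -1.0]]
force: [1.4, -0.2, 0.1]
finger_gap: 0.0429
grip_force: 0.0
```

Request:
drive_tool([
  [[0,0,0,0,0,0.9,0.5],[0,0,0,0,0,0.9,0.5],[0,0,0,0,0,0.9,0.5],[0,0,0,0,0,0.9,0.5],[0,0,0,0,0,0.9,0.5],[0,0,0,0,0,0.9,0.5],[0,0,0,0,0,0.9,0.5],[0,0,0,0,0,0.9,0.5],[0,0,0,0,0,0,0.5]],
])

```text
t: 2.72
tool_pos: [0.5687, 0.0959, 0.2309]
ee_rot: [[-0.244, 0.97, -0.001], [0.97, 0.244, -0.0], [0.0, -0.001, -1.0]]
force: [0.6, 0.7, -0.8]
finger_gap: 0.0429
grip_force: 0.0
```

```bash
cat > plan.py <<'E'
from h import *
def show(tx,ty,tz,yaw):
    s=get_state(); R=np.array(s["ee_rot"]); p=np.array(s["tool_pos"])
    a=np.degrees(np.arctan2(R[1,1],R[0,1]))
    print("t",round(s["t"],2),"p",p.round(4),"yaw y",a.round(2),"F",np.round(s["force"],2),"gap",round(s["finger_gap"],4),"j6",s["q"][5].round(1))
    print("tool-delta units",(R.T@(np.array([tx,ty,tz])-p)/.05).round(3),"turn units",((a-yaw)/8).round(3))
E
python3 - <<'E'
from plan import *
show(.571,.096,.105,13.8)
d=grab("wrist"); print(np.array(d["hand_eye"]).round(3)); save(d,"w1.png")
E
```

```text
t 2.73 p [0.5687 0.0959 0.2309] yaw y 14.14 F [ 0.57  0.7  -0.78] gap 0.0429 j6 -11.4
tool-delta units [-0.01   0.048  2.518] turn units 0.043
[[ 0.    -0.959 -0.283  0.071]
 [ 1.     0.    -0.001 -0.001]
 [ 0.001 -0.283  0.959 -0.142]
 [ 0.     0.     0.     1.   ]]
```

Request:
drive_tool([
  [[-0.1,0.05,0.5,0,0,0,0.5],[0,0,0.6,0,0,0,0.5],[0,0,0.6,0,0,0,0.5],[0,0,0.5,0,0,0,0.5],[0,0,0.3,0,0,0,0.5],[0,0,0,0,0,0,0.5]],
])

```text
t: 3.52
tool_pos: [0.5719, 0.0917, 0.1054]
ee_rot: [[-0.244, 0.97, -0.002], [0.97, 0.244, -0.0], [0.0, -0.002, -1.0]]
force: [0.1, -0.3, 1.3]
finger_gap: 0.0425
grip_force: 0.0
```

Request:
drive_tool([
  [[0.2,0,0,0,0,0,0.5],[0.15,0,0,0,0,0,0.5],[0.15,0,0,0,0,0,0.5],[0.15,0,0,0,0,0,0.5],[0.15,0,0,0,0,0,0.5],[0.15,0,0,0,0,0,0.5],[0.15,0,0,0,0,0,0.5],[0.15,0,0,0,0,0,0.5]],
])

```text
t: 4.53
tool_pos: [0.5572, 0.1529, 0.1062]
ee_rot: [[-0.243, 0.97, -0.0], [0.97, 0.243, -0.0], [0.0, -0.0, -1.0]]
force: [-0.1, 0.3, 1.4]
finger_gap: 0.0424
grip_force: 0.1
```

Run:
```python
from plan import *
show(.571,.096,.105,13.8)
d=grab("scene"); cv2.imwrite("pics/s2.png",cv2.resize(d["img"][170:370,200:440],None,fx=2.5,fy=2.5)[...,::-1])
```

```text
t 4.53 p [0.5572 0.1529 0.1062] yaw y 14.08 F [-0.11  0.32  1.42] gap 0.0424 j6 -5.6
tool-delta units [-1.17  -0.008  0.023] turn units 0.034
```

View pics/s2.png

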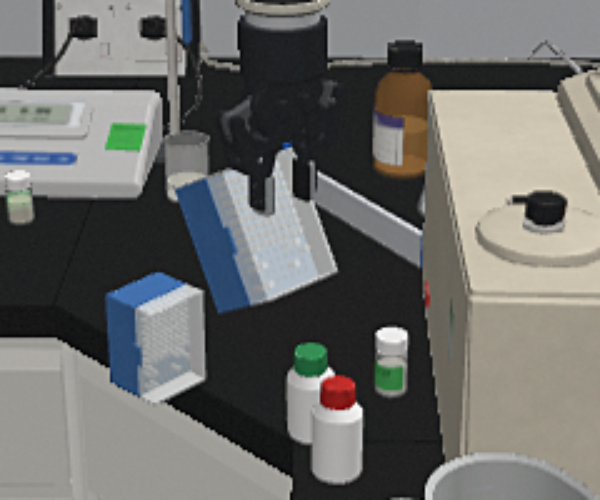

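The box is tipping well, about 25° over at (255,225), with both fingers on the lid face. I continue the push.

Request:
drive_tool([
  [[0.15,0,0,0,0,0,0.5],[0.15,0,0,0,0,0,0.5],[0.15,0,0,0,0,0,0.5],[0.1,0,0,0,0,0,0.5],[0,0,0,0,0,0,0.5],[0,0,0,0,0,0,0.5],[0,0,0,0,0,0,0.5]],
])

```text
t: 5.45
tool_pos: [0.5508, 0.1788, 0.1063]
ee_rot: [[-0.243, 0.97, -0.0], [0.97, 0.243, -0.0], [-0.0, -0.0, -1.0]]
force: [-0.4, -0.7, 0.2]
finger_gap: 0.0425
grip_force: 0.0
```

Run:
```python
from plan import *
show(.571,.096,.105,13.8)
d=grab("scene"); cv2.imwrite("pics/s3.png",cv2.resize(d["img"][170:370,200:440],None,fx=2.5,fy=2.5)[...,::-1])
```

```text
t 5.45 p [0.5508 0.1788 0.1063] yaw y 14.06 F [-0.44 -0.68  0.2 ] gap 0.0425 j6 -2.9
tool-delta units [-1.704 -0.011  0.026] turn units 0.033
```

View pics/s3.png

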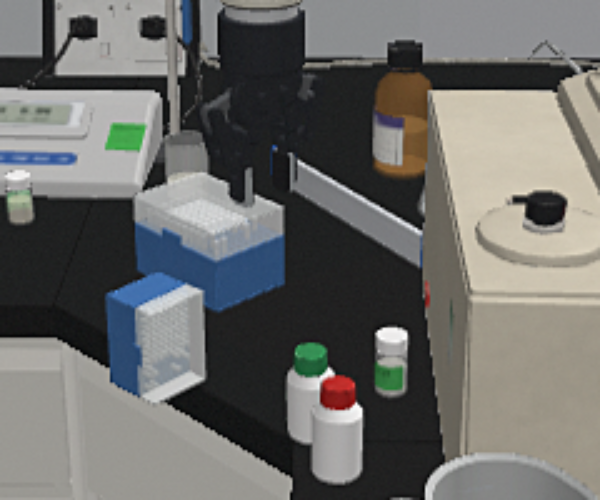

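Now the box lies on its base, lid up, at (210,240) in the crop. I raise the tool, turn it to match the rail, and move to the latch side.

Request:
drive_tool([
  [[0,0,-0.8,0,0,0,0.3],[0,0,-0.8,0,0,-0.99,0],[0,0,0,0,0,-0.99,0],[0,0,0,0,0,-0.99,0],[0,0,0,0,0,-0.99,0],[0,0,0,0,0,-0.99,0],[0,0,0,0,0,-0.99,0],[0,0,0,0,0,-0.99,0],[0,0,0,0,0,-0.99,0],[0,0,0,0,0,-0.99,0],[0,0,0,0,0,-0.97,0]],
])

```text
t: 6.88
tool_pos: [0.5507, 0.1788, 0.1863]
ee_rot: [[-0.998, -0.059, -0.0], [-0.059, 0.998, -0.0], [0.0, -0.0, -1.0]]
force: [-0.1, 0.3, -0.1]
finger_gap: 0.0855
grip_force: 0.0
```

Request:
drive_tool([
  [[0.8,0.6,0,0,0,0,0],[0.8,0.6,0,0,0,0,0],[0.7,0.3,0,0,0,0,0],[0.6,0.2,0,0,0,0,0],[0,0,0,0,0,0,0]],
])

```text
t: 7.5
tool_pos: [0.3989, 0.256, 0.1862]
ee_rot: [[-0.998, -0.056, -0.002], [-0.056, 0.998, -0.001], [0.002, -0.0, -1.0]]
force: [0.2, -0.6, -0.6]
finger_gap: 0.0852
grip_force: 0.0
```

```bash
cat > meas.py <<'E'
from plan import *
def box(d,tag=None):
    P=cloud(d); m=(P[...,2]>.07)&(P[...,2]<.095)&(P[...,0]>.45)&(P[...,0]<.80)&(P[...,1]>.15)&(P[...,1]<.41)
    n,l,st,c=cv2.connectedComponentsWithStats(m.astype(np.uint8)); i=1+st[1:,4].argmax(); t=l==i
    rc=cv2.minAreaRect(P[t][:,:2].astype(np.float32)); print("box top",P[t].mean(0).round(4),rc[0],"size",rc[1],"ang",rc[2],cv2.boxPoints(rc).round(4).tolist())
    # blue base mask projection at several heights
    hsv=cv2.cvtColor(d["img"],cv2.COLOR_RGB2HSV)
    b=(hsv[...,0]>95)&(hsv[...,0]<120)&(hsv[...,1]>120)&(P[...,0]>.4)&(P[...,0]<.74)&(P[...,1]>.15)&(P[...,1]<.41)
    return P
E
python3 - <<'E'
from meas import *
show(.42,.27,.04,92.9)
d=grab("top"); P=box(d); save(d,"t4.png")
cv2.imwrite("pics/t4c.png",cv2.resize(d["img"][150:330,180:420],None,fx=3,fy=3)[...,::-1])
E
```

```text
t 7.5 p [0.3989 0.256  0.1862] yaw y 93.22 F [ 0.17 -0.63 -0.56] gap 0.0852 j6 -68.9
tool-delta units [-0.443  0.257  2.923] turn units 0.04
box top [0.531  0.2556 0.0824] (0.5312148928642273, 0.255668044090271) size (0.08584421128034592, 0.12147083878517151) ang 14.248886108398438 [[0.474700003862381, 0.30399999022483826], [0.5045999884605408, 0.18619999289512634], [0.5878000259399414, 0.20739999413490295], [0.5579000115394592, 0.32510000467300415]]
```

View pics/t4c.png

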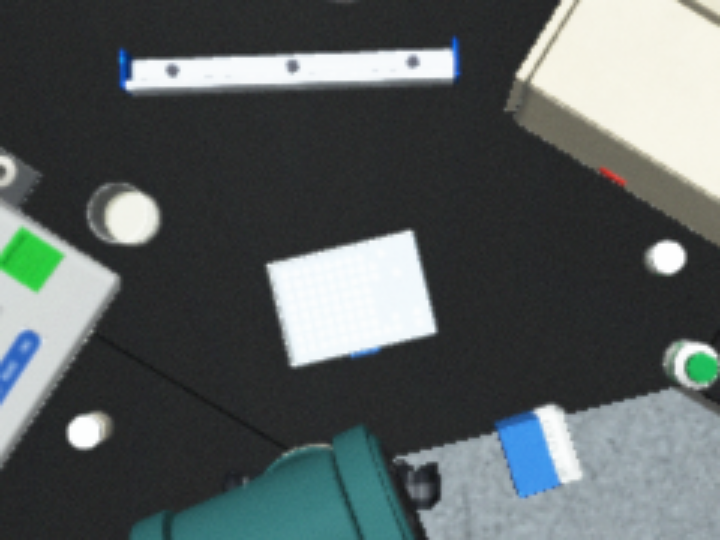

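Top view: the box lies at (350,298) in the crop, centre (0.531,0.256), yaw 14.2°, hinge side facing the rail (290,70), with nothing in between. I descend behind it and push with both fingers.

Request:
drive_tool([
  [[-0.42,0.1,0.5,0,0,0.04,0.15],[0,0,0.8,0,0,0,0.15],[0,0,0.8,0,0,0,0.15],[0,0,0.7,0,0,0,0.15],[0,0,0.5,0,0,0,0.15],[0,0,0,0,0,0,0.15]],
])

```text
t: 8.3
tool_pos: [0.4221, 0.2613, 0.0197]
ee_rot: [[-0.999, -0.048, -0.003], [-0.048, 0.999, -0.001], [0.003, -0.001, -1.0]]
force: [-0.6, 0.6, 0.5]
finger_gap: 0.0724
grip_force: 0.0
```

Request:
drive_tool([
  [[-0.4,0,0,0,0,0,0.15],[-0.3,0,0,0,0,0,0.15],[-0.2,0,0,0,0,0,0.15],[-0.2,0,0,0,0,0,0.15],[-0.2,0,0,0,0,0,0.15],[-0.2,0,0,0,0,0,0.15],[-0.2,0,0,0,0,0,0.15],[-0.2,0,0,0,0,0,0.15],[-0.2,0,0,0,0,0,0.15],[-0.2,0,0,0,0,0,0.15],[-0.2,0,0,0,0,0,0.15]],
])

```text
t: 9.68
tool_pos: [0.5476, 0.2682, 0.0212]
ee_rot: [[-0.999, -0.049, -0.0], [-0.049, 0.999, -0.0], [0.0, -0.0, -1.0]]
force: [-0.6, -0.2, -0.3]
finger_gap: 0.0727
grip_force: 0.0
```

Run:
```python
from meas import *
show(.619,.262,.02,92.9)
d=grab("top"); P=box(d)
```

```text
t 9.68 p [0.5476 0.2682 0.0212] yaw y 92.79 F [-0.59 -0.24 -0.27] gap 0.0727 j6 -73.2
tool-delta units [-1.421 -0.193  0.024] turn units -0.013
box top [0.6215 0.2344 0.0826] (0.6072127819061279, 0.25352081656455994) size (0.08410701900720596, 0.12267688661813736) ang 1.0137226581573486 [[0.5641000270843506, 0.3140999972820282], [0.5662999749183655, 0.19140000641345978], [0.6503000259399414, 0.19290000200271606], [0.6481999754905701, 0.3156000077724457]]
```

Request:
drive_tool([
  [[-0.1,-0.1,0,0,0,0,0.15],[-0.15,-0.1,0,0,0,0,0.15],[-0.15,0,0,0,0,0,0.15],[-0.15,0,0,0,0,0,0.15],[-0.15,0,0,0,0,0,0.15],[-0.15,0,0,0,0,0,0.15],[-0.15,0,0,0,0,0,0.15],[-0.1,0,0,0,0,0,0.15],[-0.1,0,0,0,0,0,0.15],[0,0,0,0,0,0,0.15]],
])

```text
t: 10.98
tool_pos: [0.608, 0.2612, 0.0214]
ee_rot: [[-0.999, -0.049, 0.001], [-0.049, 0.999, 0.0], [-0.001, 0.0, -1.0]]
force: [0.1, 0.1, -0.0]
finger_gap: 0.0726
grip_force: 0.0
```

Run:
```python
from meas import *
show(.619,.262,.02,92.9)
d=grab("top"); P=box(d)
cv2.imwrite("pics/t5c.png",cv2.resize(d["img"][150:250,210:370],None,fx=5,fy=5)[...,::-1])
```

```text
t 10.97 p [0.608  0.2612 0.0214] yaw y 92.79 F [ 0.11  0.06 -0.  ] gap 0.0726 j6 -75.5
tool-delta units [-0.221  0.005  0.027] turn units -0.014
box top [0.6763 0.1956 0.0824] (0.6687820553779602, 0.19917196035385132) size (0.0862346887588501, 0.02733410708606243) ang 4.204429626464844 [[0.6248000264167786, 0.20960000157356262], [0.626800000667572, 0.18240000307559967], [0.7128000259399414, 0.18870000541210175], [0.7107999920845032, 0.2160000056028366]]
```

View pics/t5c.png

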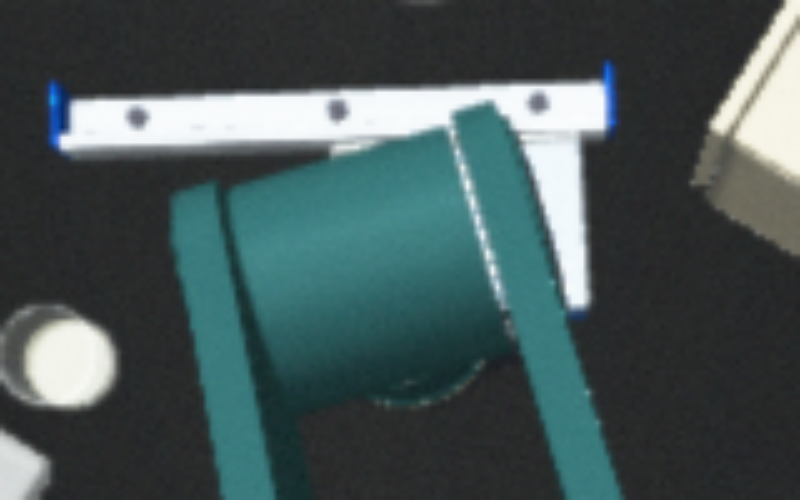

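The crop shows the box almost at the rail (gap of about 7 mm at (560,135)), with its right end at (585,220) inside the rail's end at (608,100). I now press gently.

Request:
drive_tool([
  [[-0.08,0,0,0,0,0,0.15],[-0.08,0,0,0,0,0,0.15],[-0.06,0,0,0,0,0,0.15],[0,0,0,0,0,0,0.15]],
])

```text
t: 11.52
tool_pos: [0.6168, 0.2618, 0.0209]
ee_rot: [[-0.999, -0.048, -0.003], [-0.048, 0.999, -0.0], [0.003, 0.0, -1.0]]
force: [-4.0, 1.1, 1.7]
finger_gap: 0.0724
grip_force: 0.0
```

Request:
drive_tool([
  [[-0.04,0,0,0,0,0,0.15],[0,0,0,0,0,0,0.15]],
])

```text
t: 11.78
tool_pos: [0.6169, 0.262, 0.0207]
ee_rot: [[-0.999, -0.048, -0.006], [-0.048, 0.999, -0.0], [0.006, 0.0, -1.0]]
force: [-8.4, 3.1, 3.1]
finger_gap: 0.0728
grip_force: 0.0
```

Request:
drive_tool([
  [[-0.05,0,0,0,0,0,0.15],[0,0,0,0,0,0,0.15],[0,0,0,0,0,0,0.15]],
])

```text
t: 12.15
tool_pos: [0.6172, 0.2622, 0.0203]
ee_rot: [[-0.999, -0.048, -0.01], [-0.048, 0.999, -0.001], [0.01, -0.0, -1.0]]
force: [-13.9, 3.7, 5.2]
finger_gap: 0.0727
grip_force: 0.0
```

Request:
drive_tool([
  [[0.2,0,0,0,0,0,0.15],[0.6,0,0,0,0,0,0.15],[0.9,0,0,0,0,0,0.15],[0.9,0,-0.5,0,0,0,0.15],[0.9,0,-0.8,0,0,0,0.15],[0.6,0,-0.8,0,0,0,0.15],[0,0,0,0,0,0,0.15]],
])

```text
t: 13.02
tool_pos: [0.4183, 0.2525, 0.1291]
ee_rot: [[-0.999, -0.05, 0.005], [-0.05, 0.999, 0.002], [-0.005, 0.002, -1.0]]
force: [0.8, 0.3, 0.5]
finger_gap: 0.0722
grip_force: 0.0
```

Run:
```python
from meas import *
show(.619,.262,.02,92.9)
d=grab("top"); P=box(d)
m=(P[...,2]>.07)&(P[...,2]<.095)&(P[...,0]>.55)&(P[...,0]<.80)&(P[...,1]>.15)&(P[...,1]<.41)
Q=P[m]
for y in np.arange(.19,.30,.02):
    s=Q[abs(Q[:,1]-y)<.01]; print(y.round(3),"x range",np.percentile(s[:,0],[1,99]).round(4),"rail",round(.7297-.051*y,4))
for nm,r in dict(grn=(400,421,260,282),red=(422,445,262,286),v1=(393,411,227,245),v2=(200,218,284,302),beak=(207,236,208,235)).items():
    Z=P[r[2]:r[3],r[0]:r[1]]; Z=Z[Z[...,2]>.015]; zt=np.percentile(Z[:,2],90); print(nm,Z[Z[:,2]>zt-.012].mean(0).round(4))
cv2.imwrite("pics/t6c.png",cv2.resize(d["img"][150:250,210:370],None,fx=5,fy=5)[...,::-1])
```

```text
t 13.03 p [0.4183 0.2525 0.1291] yaw y 92.87 F [0.79 0.34 0.55] gap 0.0722 j6 -69.8
tool-delta units [-4.008 -0.015  2.203] turn units -0.003
box top [0.6733 0.2466 0.0825] (0.6737619638442993, 0.24686196446418762) size (0.08604045957326889, 0.12185390293598175) ang 3.476445198059082 [[0.6270999908447266, 0.3050999939441681], [0.6345000267028809, 0.1834000051021576], [0.7203999757766724, 0.18870000541210175], [0.7129999995231628, 0.31029999256134033]]
0.19 x range [0.6347 0.7193] rail 0.72
0.21 x range [0.633  0.7187] rail 0.719
0.23 x range [0.6321 0.716 ] rail 0.718
0.25 x range [0.6317 0.7161] rail 0.717
0.27 x range [0.6296 0.7131] rail 0.7159
0.29 x range [0.6287 0.7129] rail 0.7149
grn [ 0.4783 -0.0317  0.0742]
red [ 0.4714 -0.0841  0.0753]
v1 [ 0.5692 -0.0067  0.0526]
v2 [0.4172 0.4778 0.0525]
beak [0.6006 0.4541 0.0659]
```

View pics/t6c.png

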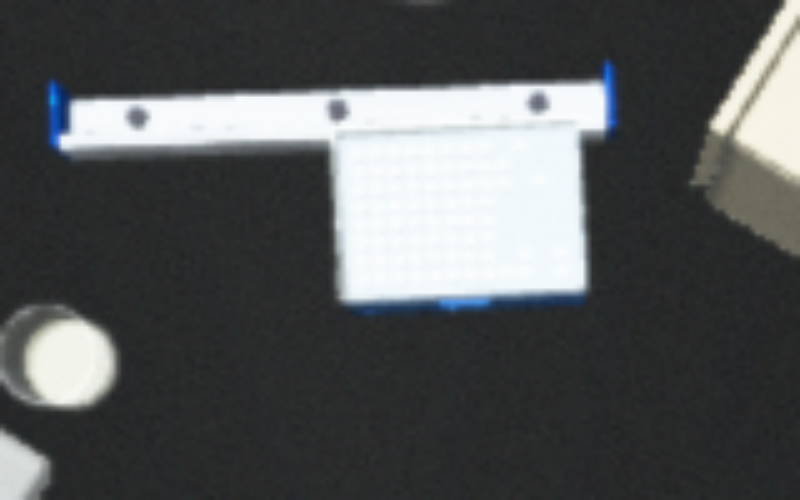

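The box lies along the rail, hinge side against it, and all bystanders are where they were. The left end may be about 1 mm off (yaw 3.5° against 2.9°), so I give one more gentle press left of the tab with the fingers shut.

Request:
drive_tool([
  [[0,0.4,0.5,0,0,0,1],[0,0,0.7,0,0,0,1],[-0.3,0,0.78,0,0,0,1],[-0.8,0,0,0,0,0,1],[-0.8,0,0,0,0,0,1],[-0.8,0,0,0,0,0,1],[-0.6,0,0,0,0,0,1],[-0.3,0,0,0,0,0,1],[0,0,0,0,0,0,1]],
])

```text
t: 14.2
tool_pos: [0.5976, 0.2803, 0.0261]
ee_rot: [[-0.999, -0.048, -0.0], [-0.048, 0.999, -0.0], [0.0, -0.0, -1.0]]
force: [-0.4, 0.6, 0.4]
finger_gap: -0.0001
grip_force: 0.0
```

Request:
drive_tool([
  [[-0.1,0,0,0,0,0,1],[-0.1,0,0,0,0,0,1],[0,0,0,0,0,0,1]],
])

```text
t: 14.58
tool_pos: [0.6069, 0.2813, 0.0275]
ee_rot: [[-0.999, -0.049, 0.0], [-0.049, 0.999, 0.0], [-0.0, 0.0, -1.0]]
force: [-0.2, -0.8, -0.3]
finger_gap: 0.0003
grip_force: 0.0
```

Request:
drive_tool([
  [[-0.08,0,0,0,0,0,1],[-0.06,0,0,0,0,0,1],[-0.06,0,0,0,0,0,1],[0,0,0,0,0,0,1]],
])

```text
t: 15.08
tool_pos: [0.6159, 0.2815, 0.027]
ee_rot: [[-0.999, -0.049, -0.002], [-0.049, 0.999, -0.0], [0.002, -0.0, -1.0]]
force: [-3.5, 0.5, 2.0]
finger_gap: 0.0002
grip_force: 0.0
```

Request:
drive_tool([
  [[-0.06,0,0,0,0,0,1],[0,0,0,0,0,0,1]],
])

```text
t: 15.32
tool_pos: [0.6158, 0.2811, 0.0263]
ee_rot: [[-0.999, -0.049, -0.007], [-0.049, 0.999, -0.002], [0.008, -0.001, -1.0]]
force: [-10.2, -1.3, 4.5]
finger_gap: -0.0004
grip_force: 0.0
```

Request:
drive_tool([
  [[0.2,0,0,0,0,0,1],[0.6,0,0,0,0,0,1],[0.9,0,0,0,0,0,1],[0.9,0,-0.5,0,0,0,1],[0.9,0,-0.8,0,0,0,1],[0.6,0,-0.8,0,0,0,1],[0,0,0,0,0,0,1]],
])

```text
t: 16.2
tool_pos: [0.4151, 0.2726, 0.1351]
ee_rot: [[-0.999, -0.05, 0.005], [-0.05, 0.999, 0.002], [-0.005, 0.002, -1.0]]
force: [0.7, -0.8, 0.2]
finger_gap: -0.0001
grip_force: 0.0
```

Run:
```python
from meas import *
show(.619,.262,.02,92.9)
d=grab("top"); P=box(d)
hsv=cv2.cvtColor(d["img"],cv2.COLOR_RGB2HSV)
def edge(u0,u1,v0,v1,z,thr=110):  # lowest bright->dark edge per column, subpixel
    g=d["img"].mean(2); pts=[]
    for u in range(u0,u1):
        c=g[v0:v1,u]; i=np.where((c[:-1]>=thr)&(c[1:]<thr))[0]
        if len(i): i=i[-1]; pts.append((u,v0+i+(c[i]-thr)/(c[i]-c[i+1])))
    X=onz(d,pts,z); k=np.polyfit(X[:,1],X[:,0],1); r=X[:,0]-np.polyval(k,X[:,1]); print(k,"yaw",-np.degrees(np.arctan(k[0])),"rms",r.std())
edge(280,324,195,216,.082)   # lid latch-side edge
edge(226,272,165,185,.035)   # rail front edge
```

```text
t 16.2 p [0.4151 0.2726 0.1351] yaw y 92.88 F [ 0.66 -0.83  0.24] gap -0.0001 j6 -67.5
tool-delta units [-4.05  -0.421  2.324] turn units -0.003
box top [0.6735 0.2465 0.0824] (0.6745995283126831, 0.24668163061141968) size (0.08689460158348083, 0.12148889154195786) ang 2.8129465579986572 [[0.6281999945640564, 0.3052000105381012], [0.6341999769210815, 0.18389999866485596], [0.7210000157356262, 0.18809999525547028], [0.7149999737739563, 0.3095000088214874]]
[-0.04752857  0.63980267] yaw 2.721138850479446 rms 0.0011801613980956277
[-0.04834916  0.72694649] yaw 2.7680470688810073 rms 0.0003022483459659045
```

Box and rail are parallel to within 0.05°, with the face in contact and the box well within the rail's length. I hand in.

```bash
python3 -c "
from bench import sign_off; print(sign_off())"
```

```text
the job is handed in; nothing more can be done
None
```

I tipped the box onto its base, lid up, and pushed it until its hinge side was flush against the rail (parallel within 0.1°, about 15 mm inside the nearer end), with no bottles or glassware moved, and handed the job in at about 16 s; no verdict came back.

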